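Clear the packing board and find the full tin

TASK

At the food-drive packing table, first clear the two foam offcuts off the plywood board into the open carton. Then heft the three look-alike tins one at a time, from the robot's left to its right, lifting each a few centimetres clear of the board and setting it back upright on the board without dropping it, to find the heaviest by feel. Finish holding the heaviest tin up in the gripper, at least 15 cm above the board, still and not let go, with the other two standing on the board; leave the snack box, the mug and the tape roll where they are.

Things in the scene. Friction and masses are not known exactly. Their poses are not given: they have to be found in the camera images.
- board: fixed plywood packing board, 280 mm (its x, away from the robot) by 380 mm (its y), 8 mm thick, lying on the table. Origin at the centre of its underside, z up
- carton: fixed open cardboard carton to the robot's left of the board, outside 180 mm (its x) by 220 mm (its y), 100 mm tall, walls and floor 5 mm; its flaps are folded down outside, within 25 mm of the walls. Origin at the centre of its underside, z up
- tin_left: closed square metal tin with a paper band, 64 x 64 mm, 105 mm tall, lid fixed and flush; the robot's leftmost (+y) of three look-alikes standing in a row on the board, about 125 mm apart centre to centre. Hidden contents shift about 2 mm. Two tins weigh 0.23 to 0.31 kg, one (any of them) 0.55 to 0.68 kg. Origin at the centre of the underside, z up, x and y square to the sides
- tin_middle: closed square metal tin with a paper band, 64 x 64 mm, 105 mm tall, lid fixed and flush; the middle one of three look-alikes standing in a row on the board, about 125 mm apart centre to centre. Hidden contents shift about 2 mm. Two tins weigh 0.23 to 0.31 kg, one (any of them) 0.55 to 0.68 kg. Origin at the centre of the underside, z up, x and y square to the sides
- tin_right: closed square metal tin with a paper band, 64 x 64 mm, 105 mm tall, lid fixed and flush; the robot's rightmost (-y) of three look-alikes standing in a row on the board, about 125 mm apart centre to centre. Hidden contents shift about 2 mm. Two tins weigh 0.23 to 0.31 kg, one (any of them) 0.55 to 0.68 kg. Origin at the centre of the underside, z up, x and y square to the sides
- offcut_long: L-shaped offcut of stiff white packing foam, 25 g, 40 mm tall, on the robot's side of the tins on the board: a bar 75 mm long (its x) by 32 mm wide (its y), with a stub at the +x end, 20 mm long (x), that sticks out 16 mm more in +y. Origin under the centre of the bar, z up; pinch the bar across its y at the origin or a little towards -x
- offcut_short: L-shaped offcut of stiff white packing foam, 25 g, 40 mm tall, on the robot's side of the tins on the board: a bar 55 mm long (its x) by 32 mm wide (its y), with a stub at the +x end, 20 mm long (x), that sticks out 16 mm more in +y. Origin under the centre of the bar, z up; pinch the bar across its y at the origin or a little towards -x
- snack_box: bystander: yellow snack box with a plain paper label, 60 x 150 mm, 100 mm tall, to the robot's right of the board. Origin at the centre of its underside
- mug: bystander: white mug, 80 mm across and 90 mm tall, to the robot's right, nearer than the snack box. Origin at the centre of its underside, handle towards its +y
- tape_roll: bystander: cardboard-brown roll of tape lying flat, 100 mm across, 48 mm tall, beyond the carton. Origin at the centre of its underside

How it is judged:
By the outcome, as a careful person would: the job done as asked, in the order asked, and still so for the second after the job is handed in, while the arm keeps its last pose, push and grip.
It also fails if it takes over 72 s, if anything falls off the work surface, if the arm or the gripper's body presses on something with over 40 N, if the wrist force passes 120 N, or if a joint passes its speed limit or range.

ROBOT

A 6-joint arm with a two-finger parallel gripper is mounted at the origin on the work surface. World frame = base frame: x ahead of the robot, y to its left, z up, the work surface at z = 0. Lengths are in m, angles in degrees, forces in N, time in s.
With the tool pointing down it reaches from about 0.25 to 0.725 m from the base axis. Payload 4 kg.
Tool frame: the origin (TCP) lies midway between the tips of the shut fingers; the grasp point (between the pads) lies 19 mm behind it; z points along the fingers, y is the direction in which the jaws open and shut (so a half turn about z gives the same grasp; the last joint's range is limited). The gripper opens to 85 mm and grips with 20 to 120 N. Pads are 22 mm wide; open, the fingers measure 114 mm over their backs; the gripper's body (76 mm by 85 mm) begins 54 mm behind the grasp point. The pads swing forward as they close: fully open they stand 13 mm farther back than shut.
Start: joints at [-75.688, 13.785, 0.286, 76.501, 0, 90], TCP at [0.124, -0.484, 0.205] pointing down, gripper open.
Joint ranges: [-155.79, 155.79], [-60.16, 107.12], [-62.33, 73.08], [-114, 123.19], [-81.49, 82.49], [-180, 180]. Speed limits (degrees/s): [159.86, 159.86, 180, 180, 180, 180].

INTERFACE

Orientations are given as [roll, pitch, yaw] about the fixed x, y, z axes, in that order (R = Rz(yaw) Ry(pitch) Rx(roll)).
In Python, from rig import get_obs, snapshot, calibration, sign_off gives the robot as it stands.
- The arm moves only by the tool play_rows, never from a script. Its argument "targets" is a list of rows, each an object of numbers: "gripper": the opening, from 0 (shut) to 1 (fully open); "dx", "dy", "dz": the shift along the tool's x, y, z in cm; "wx", "wy", "wz": the turn, a rotation vector about the tool's x, y, z in degrees. A call has 1 to 20 rows; each row is the pose to reach, as a shift and turn from the pose commanded when the call began, along the tool's axes at that moment; what a row does not reach only later rows make up. A row lasts 1/8 s, in which the tool goes at most 62.5 mm and 10.7 degrees, less where a joint would pass 70% of its speed; a pose out of reach is approached as far as the arm can. A call with a gripper value outside its range is refused whole. The fingers move at their own pace and stop on an object; "newtons" is the grip in N (left out, the last holds). Time passes only in rows, so rows that repeat a pose let the fingers close. It gives the time, the measured TCP pose, the force and the opening at its end, in the units of the state.
- get_obs(): the state, without advancing time (a new reading comes with each control period).
- snapshot(name): name is "side" or "top" or "wrist"; returns the picture (480x640x3 uint8, red, green, blue); there is no depth.
- calibration(name): a dict with "intrinsics" (3x3 intrinsics, pixels), "k1" (the pictures are not rectified: a ray, as slopes to the right and down, at radius r is drawn at 1 + k1 r^2 times it, then the intrinsics apply), "cam_to_world" (4x4, takes a point from camera to world coordinates); the wrist camera has in their place "tool_from_camera" (4x4, takes a point from camera to tool coordinates, whose origin is the TCP and whose axes are the flange's). Camera axes: x right, y down, z forward; pixel columns grow to the right and rows downward; lengths in m; the calibration is good to about 2 mm. A picture is of the moment at which its call begins: read the wrist's pose just before it. calibration takes no time and is no camera call.
- sign_off(): hands the job in, once; it reports no verdict.
The state is a dict: "time_s": time; "q": joint angles; "joint_velocities": joint speeds; "joint_torque": joint torques, N m; "position": TCP position; "tcp_rot": TCP orientation; "force": force on the tool from outside, world axes, zero at the start; "ft_torque": the same for the moment, N m; "width": opening from 0.0 (shut) to 1.0 (fully open).
Only numpy, scipy, OpenCV 4.12 (cv2) and the standard library are available. Lean on these libraries where they do the work, as an engineer would, in place of code of your own. Each camera call takes 0.05 s, during which the arm holds its last target.

## Working session

There is one attempt and no reset: what is moved stays moved. The work goes in short steps, Python scripts to look and compute and a tool call to move; the robot and the scene stay as the last step left them, time stands still between calls to the robot, and variables do not carry over. Pictures are saved under pics/ and viewed, and the job is handed in when it is done.

Besides the shell and the picture viewer there is one more tool, called after "Request:" as name(argument=value, ...), one argument or row to a line, values as JSON. play_rows: Moves the arm, as the interface text tells. Its arguments: {"type":"object","properties":{"targets":{"type":"array","items":{"type":"object","properties":{"gripper":{"type":"number"},"dx":{"type":"number"},"dy":{"type":"number"},"dz":{"type":"number"},"wx":{"type":"number"},"wy":{"type":"number"},"wz":{"type":"number"}}}},"newtons":{"type":"number"}},"required":["targets"]}

```bash
ls; mkdir -p pics; python3 - <<'E'
from rig import *
import cv2,json
o=get_obs();print(o)
for n in("top","side"):
    cv2.imwrite(f"pics/{n}0.png",snapshot(n)[:,:,::-1])
for n in("top","side","wrist"):print(n,calibration(n))
E
```

```text
pics
{'time_s': 0.0, 'q': array([-7.56862910e+01,  1.38322370e+01,  2.12325734e-01,  7.65023001e+01,
        5.41796185e-04,  8.99985568e+01]), 'joint_velocities': array([ 0.00406746,  0.01197016,  0.09292225,  0.03202861,  0.0565901 ,
       -0.02111065]), 'joint_torque': array([-1.12497670e-03, -3.72313786e+01,  2.52410370e+01,  1.67319656e-02,
       -4.11865631e-05,  2.34007118e-06]), 'position': array([ 0.12344438, -0.4837953 ,  0.20430345]), 'tcp_rot': array([-1.79877789e+02, -5.44873279e-04,  1.43151511e+01]), 'force': array([0.53861776, 0.46760269, 0.05334209]), 'ft_torque': array([ 0.0128276 ,  0.01652667, -0.02041396]), 'width': 1.00251386339907}
top {'intrinsics': array([[586.3804647 ,   0.        , 317.43019196],
       [  0.        , 586.3804647 , 233.60470615],
       [  0.        ,   0.        ,   1.        ]]), 'k1': -0.037066371731175066, 'cam_to_world': array([[-0.00397945, -0.99723949,  0.07414552,  0.42276075],
       [-0.99989822,  0.00498398,  0.01336789, -0.07517903],
       [-0.01370052, -0.07408478, -0.99715783,  1.53155085],
       [ 0.        ,  0.        ,
[... 360 characters left out ...]
71470446],
       [-0.01738171, -0.67964327, -0.73333682,  1.05021307],
       [ 0.        ,  0.        ,  0.        ,  1.        ]])}
wrist {'intrinsics': array([[338.69395387,   0.        , 310.72834737],
       [  0.        , 338.69395387, 231.66270839],
       [  0.        ,   0.        ,   1.        ]]), 'k1': 0.014696269633971455, 'tool_from_camera': array([[-1.36719184e-03, -9.46737528e-01, -3.22003391e-01,
         8.17768662e-02],
       [ 9.99998890e-01, -1.10391330e-03, -1.00021983e-03,
        -1.86469754e-04],
       [ 5.91481828e-04, -3.22004401e-01,  9.46737987e-01,
        -1.69178427e-01],
       [ 0.00000000e+00,  0.00000000e+00,  0.00000000e+00,
         1.00000000e+00]])}
```

View pics/top0.png

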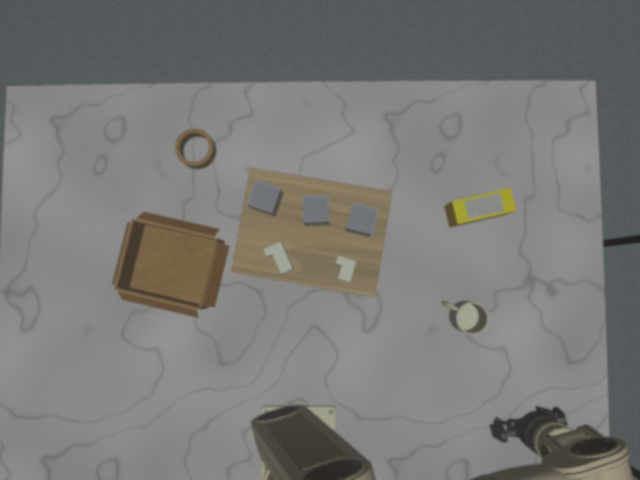

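View pics/side0.png

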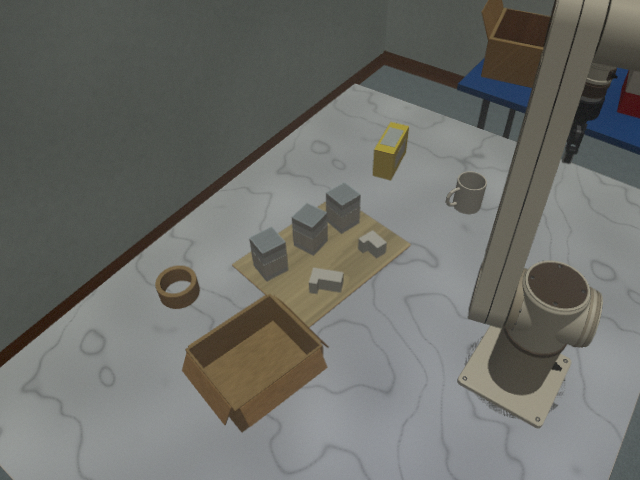

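The top view shows the tins at about (265,197), (315,209) and (361,219), the offcuts at (278,258) and (345,268), and the carton at (172,262). Next I'll segment these.

```bash
cat > h.py <<'E'
from rig import *
import cv2,numpy as np
from scipy.spatial.transform import Rotation as R
def K(c): return np.array(c["intrinsics"])
def cast(c,uv,z,T=None):
    T=np.array(c["cam_to_world"]) if T is None else T
    uv=np.atleast_2d(np.float64(uv))
    s=cv2.undistortPoints(uv.reshape(-1,1,2),K(c),np.array([c["k1"],0,0,0.])).reshape(-1,2)
    d=np.c_[s,np.ones(len(s))]@T[:3,:3].T
    o=T[:3,3]
    return o+d*((z-o[2])/d[:,2])[:,None]
def wristT(o):
    T=np.eye(4);T[:3,:3]=R.from_euler('xyz',o['tcp_rot'],degrees=True).as_matrix();T[:3,3]=o['position']
    return T@np.array(calibration("wrist")["tool_from_camera"])
E
python3 - <<'E'
from h import *
im=cv2.imread('pics/top0.png')
cv2.imwrite('pics/crop0.png',cv2.resize(im[140:330,90:410],None,fx=2.5,fy=2.5,interpolation=cv2.INTER_CUBIC))
hsv=cv2.cvtColor(im,cv2.COLOR_BGR2HSV)
for p in[(265,197),(315,209),(361,219),(278,258),(345,268),(300,235),(172,262),(315,221)]:print(p,im[p[1],p[0]],hsv[p[1],p[0]])
c=calibration("top")
print(np.round(cast(c,[(250,168),(391,191),(377,296),(233,271)],.008),3))
E
```

```text
(265, 197) [121 115 111] [108  21 121]
(315, 209) [120 115 112] [109  17 120]
(361, 219) [120 116 111] [103  19 120]
(278, 258) [153 165 160] [ 43  19 165]
(345, 268) [152 164 159] [ 43  19 164]
(300, 235) [ 93 121 135] [ 20  79 135]
(172, 262) [ 67  95 116] [ 17 108 116]
(315, 221) [108 107 105] [100   7 108]
[[ 0.71   0.122  0.008]
 [ 0.647 -0.248  0.008]
 [ 0.374 -0.208  0.008]
 [ 0.44   0.165  0.008]]
```

View pics/crop0.png

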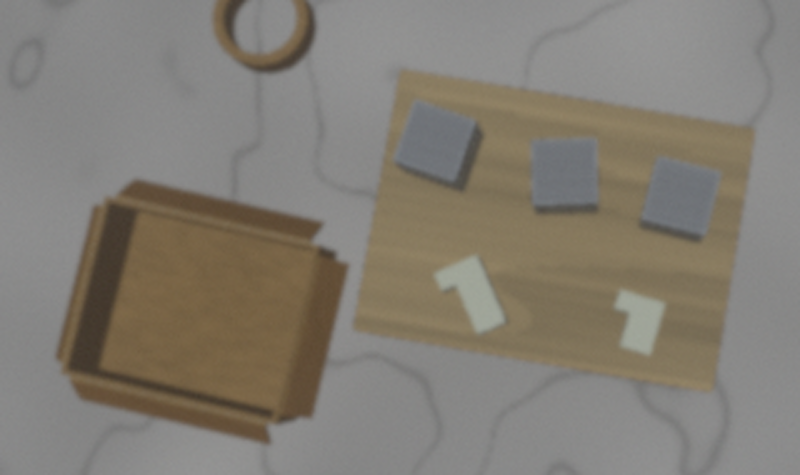

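```bash
cat > seg.py <<'E'
from h import *
def foam(im):
    hsv=cv2.cvtColor(im,cv2.COLOR_BGR2HSV)
    m=((hsv[...,1]<45)&(hsv[...,2]>138)).astype(np.uint8)
    return m
E
python3 - <<'E'
from h import *
im=cv2.imread('pics/top0.png')
c=calibration("top")
S=4
big=cv2.resize(im,None,fx=S,fy=S,interpolation=cv2.INTER_CUBIC)
hsv=cv2.cvtColor(big,cv2.COLOR_BGR2HSV).astype(int)
bd=np.zeros(big.shape[:2],np.uint8)
cv2.fillPoly(bd,[np.array([(252,171),(388,193),(374,293),(236,269)])*S],1)
def un(p): return (np.float64(p)+.5)/S-.5
b,g,r=[big[...,i].astype(int) for i in range(3)]
tin=((b-r)>4)&(bd>0)
fm=(g>140)&(b>125)&(bd>0)
vis=big.copy()
for nm,m,z in(("tin",tin,.113),("foam",fm,.048)):
    m=cv2.morphologyEx(m.astype(np.uint8),cv2.MORPH_OPEN,np.ones((5,5)))
    cs,_=cv2.findContours(m,0,2)
    for k in cs:
        if cv2.contourArea(k)<2000:continue
        cv2.drawContours(vis,[k],-1,(0,0,255),1)
        W=cast(c,un(k.reshape(-1,2)),z)[:,:2]
        (cx,cy),(w,h),a=cv2.minAreaRect((W*1000).astype(np.float32))
        print(nm,"cen %.1f %.1f  size %.1f %.1f ang %.1f"%(cx,cy,w,h,a), "area",cv2.contourArea((W*1000).astype(np.float32)))
        if nm=="foam":
            P=cv2.approxPolyDP((W*1000).astype(np.float32).reshape(-1,1,2),5,True).reshape(-1,2);print(np.round(P,0).tolist())
cv2.imwrite('pics/seg0.png',vis[640:1240,880:1640])
# carton rim corners
print(cast(c,[(132,220),(222,240),(203,308),(117,288)],.1).round(3))
E
```

```text
tin cen 565.4 -164.3  size 60.0 61.4 ang 75.9 area 3498.1249484005384
tin cen 589.3 -51.3  size 60.8 59.1 ang 0.8 area 3396.182614400401
tin cen 620.0 75.0  size 61.8 61.6 ang 70.2 area 3561.203600976267
foam cen 444.5 -121.0  size 47.8 55.3 ang 73.0 area 1974.8327751120087
[[476.0, -107.0], [461.0, -102.0], [453.0, -115.0], [421.0, -107.0], [413.0, -135.0], [463.0, -150.0]]
foam cen 470.7 45.7  size 75.3 47.3 ang 25.4 area 2563.671426627785
[[512.0, 45.0], [490.0, 81.0], [480.0, 76.0], [480.0, 59.0], [435.0, 36.0], [450.0, 12.0]]
[[0.565 0.402 0.1  ]
 [0.515 0.178 0.1  ]
 [0.349 0.224 0.1  ]
 [0.398 0.437 0.1  ]]
```

View pics/seg0.png

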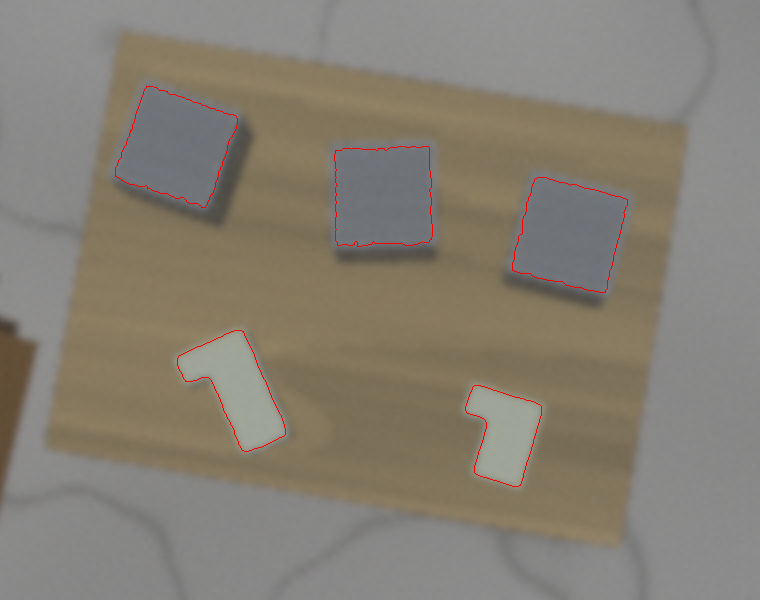

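```bash
cat > rel.py <<'E'
import sys,numpy as np
# rel.py x y z yaw (start, cm/deg) then targets
def rel(c,t):
    p=np.radians(c[3]);d=np.array(t[:3])-c[:3]
    return [round(v,2) for v in (d[0]*np.cos(p)+d[1]*np.sin(p), d[0]*np.sin(p)-d[1]*np.cos(p), -d[2], c[3]-t[3])]
E
python3 - <<'E'
from rel import rel
c=[12.4,-48.4,20.5,14.3]
print(rel(c,[43.7,-12.7,12,-17]),rel(c,[43.7,-12.7,1.3,-17]))
c=[43.7,-12.7,1.3,-17]
print(rel(c,[43.7,-12.7,16,-17]),rel(c,[46.5,34.5,16,-12]),rel(c,[46.5,34.5,5,-12]))
c=[46.5,34.5,5,-12]
print(rel(c,[46.5,34.5,16,-12]),rel(c,[46.8,3.6,16,26]),rel(c,[46.8,3.6,1.3,26]))
from h import *
c=calibration("top");print(cast(c,[(467,318)],.09),cast(c,[(480,206)],.1),cast(c,[(195,148)],.048))
E
```

```text
[np.float64(39.15), np.float64(-26.86), np.float64(8.5), 31.3] [np.float64(39.15), np.float64(-26.86), np.float64(19.2), 31.3]
[np.float64(0.0), np.float64(-0.0), np.float64(-14.7), 0] [np.float64(-11.12), np.float64(-45.96), np.float64(-14.7), -5] [np.float64(-11.12), np.float64(-45.96), np.float64(-3.7), -5]
[np.float64(0.0), np.float64(-0.0), np.float64(-11.0), 0] [np.float64(6.72), np.float64(30.16), np.float64(-11.0), -38] [np.float64(6.72), np.float64(30.16), np.float64(3.7), -38]
[[ 0.32175696 -0.41979955  0.09      ]] [[ 0.59516106 -0.45536163  0.1       ]] [[0.75601752 0.25958073 0.048     ]]
```

Request:
play_rows(
  targets=[
    {"gripper": 1,"dx": 4,"dy": -2.7,"dz": 0,"wz": 3},
    {"gripper": 1,"dx": 9,"dy": -6.2,"dz": 0,"wz": 7},
    {"gripper": 1,"dx": 14,"dy": -9.6,"dz": 0,"wz": 11},
    {"gripper": 1,"dx": 19,"dy": -13,"dz": 0,"wz": 15},
    {"gripper": 1,"dx": 24,"dy": -16.5,"dz": 0,"wz": 19},
    {"gripper": 1,"dx": 29,"dy": -19.9,"dz": 0,"wz": 23},
    {"gripper": 1,"dx": 34,"dy": -23.3,"dz": 2,"wz": 27},
    {"gripper": 1,"dx": 38,"dy": -26.1,"dz": 5,"wz": 30.5},
    {"gripper": 1,"dx": 39.15,"dy": -26.9,"dz": 7.5,"wz": 31.3},
    {"gripper": 1,"dx": 39.15,"dy": -26.9,"dz": 8.5,"wz": 31.3},
    {"gripper": 1,"dx": 39.15,"dy": -26.9,"dz": 8.5,"wz": 31.3},
  ],
  newtons=30,
)

```text
invalid input at $.targets[0]: expected keys gripper, dx, dy, dz, wx, wy, wz
```

```bash
cat > wr.py <<'E'
from h import *
import sys
o=get_obs();T=wristT(o)
im=snapshot("wrist")[:,:,::-1].copy()
cv2.imwrite(f"pics/{sys.argv[1]}.png",im);np.save(f"pics/{sys.argv[1]}.npy",T)
print(o['time_s'],o['position'].round(4),o['tcp_rot'].round(2),o['force'].round(2),round(o['width'],3),o['q'].round(1))
E
python3 wr.py w1
```

```text
0.1 [ 0.1235 -0.4839  0.2044] [-179.89    0.     14.32] [ 0.02  0.08 -0.54] 1.002 [-75.7  13.8   0.2  76.5  -0.   90. ]
```

View pics/w1.png

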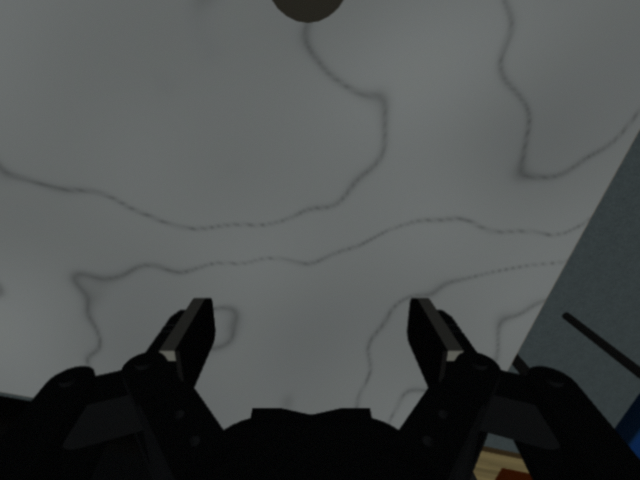

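The arm hasn't moved: the call was refused because every key is required. The wrist picture shows only the table and the open fingers.

Request:
play_rows(
  targets=[
    {"gripper": 1,"dx": 4,"dy": -2.7,"dz": 0,"wx": 0,"wy": 0,"wz": 3},
    {"gripper": 1,"dx": 9,"dy": -6.2,"dz": 0,"wx": 0,"wy": 0,"wz": 7},
    {"gripper": 1,"dx": 14,"dy": -9.6,"dz": 0,"wx": 0,"wy": 0,"wz": 11},
    {"gripper": 1,"dx": 19,"dy": -13,"dz": 0,"wx": 0,"wy": 0,"wz": 15},
    {"gripper": 1,"dx": 24,"dy": -16.5,"dz": 0,"wx": 0,"wy": 0,"wz": 19},
    {"gripper": 1,"dx": 29,"dy": -19.9,"dz": 0,"wx": 0,"wy": 0,"wz": 23},
    {"gripper": 1,"dx": 34,"dy": -23.3,"dz": 2,"wx": 0,"wy": 0,"wz": 27},
    {"gripper": 1,"dx": 38,"dy": -26.1,"dz": 5,"wx": 0,"wy": 0,"wz": 30.5},
    {"gripper": 1,"dx": 39.15,"dy": -26.9,"dz": 7.5,"wx": 0,"wy": 0,"wz": 31.3},
    {"gripper": 1,"dx": 39.15,"dy": -26.9,"dz": 8.5,"wx": 0,"wy": 0,"wz": 31.3},
    {"gripper": 1,"dx": 39.15,"dy": -26.9,"dz": 8.5,"wx": 0,"wy": 0,"wz": 31.3},
  ],
  newtons=30,
)

```text
time_s: 1.52
position: [0.4344, -0.1306, 0.1197]
tcp_rot: [-179.9, 0.1, -16.8]
force: [-0.1, 0.5, -0.2]
width: 0.998
```

```bash
python3 wr.py w2
```

```text
1.525 [ 0.4344 -0.1306  0.1197] [-1.7985e+02  1.1000e-01 -1.6780e+01] [-0.1   0.51 -0.21] 0.998 [-1.680e+01  1.210e+01 -1.520e+01  6.280e+01  1.000e-01  1.799e+02]
```

View pics/w2.png

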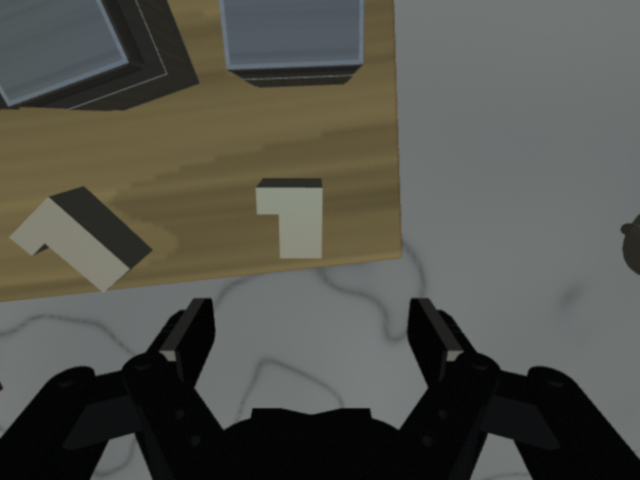

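The wrist view shows the short offcut with its bar at about (300,222). It also shows that joint 6 is at its +180° limit (yaw = q1 − q6 + 180), so I'll pick yaws with some margin. Now I'll measure the offcuts from this closer view.

```bash
cat > wf.py <<'E'
from h import *
import sys
n=sys.argv[1];im=cv2.imread(f'pics/{n}.png');T=np.load(f'pics/{n}.npy');c=calibration("wrist")
m=((im.min(2)>125)).astype(np.uint8)
hsv=cv2.cvtColor(im,cv2.COLOR_BGR2HSV)
cs,_=cv2.findContours(m,0,2)
for k in cs:
    if cv2.contourArea(k)<800 or cv2.contourArea(k)>20000:continue
    W=(cast(c,k.reshape(-1,2),.048,T)[:,:2]*1000).astype(np.float32)
    (cx,cy),(w,h),a=cv2.minAreaRect(W)
    print("foam %.1f %.1f  %.1fx%.1f %.1f"%(cx,cy,w,h,a),"px",k.reshape(-1,2).mean(0), cv2.approxPolyDP(W.reshape(-1,1,2),4,True).reshape(-1,2).round(0).tolist())
b,g,r=[im[...,i].astype(int) for i in range(3)]
m=(((b-r)>8)&(b>90)).astype(np.uint8)
m=cv2.morphologyEx(m,cv2.MORPH_OPEN,np.ones((5,5)))
cs,_=cv2.findContours(m,0,2)
for k in cs:
    if cv2.contourArea(k)<3000:continue
    W=(cast(c,k.reshape(-1,2),.113,T)[:,:2]*1000).astype(np.float32)
    (cx,cy),(w,h),a=cv2.minAreaRect(W)
    print("tin %.1f %.1f  %.1fx%.1f %.1f"%(cx,cy,w,h,a),"bbox",cv2.boundingRect(k))
E
python3 wf.py w2
```

```text
foam 459.0 -121.6  45.2x22.5 73.2 px [290.18235294 209.55294118] [[475.0, -103.0], [462.0, -101.0], [458.0, -115.0], [452.0, -114.0], [446.0, -126.0], [452.0, -125.0], [445.0, -130.0], [446.0, -141.0], [463.0, -146.0]]
tin 548.4 -156.7  64.2x27.0 73.3 bbox (220, 0, 144, 69)
tin 574.1 -47.8  29.6x64.0 1.1 bbox (6, 0, 121, 105)
```

```bash
sed -i 's/m=((im.min(2)>125)).*/hs=cv2.cvtColor(im,cv2.COLOR_BGR2HSV).astype(int); m=((im[...,0]>100)\&(im[...,1]>im[...,0]+3)).astype(np.uint8)/' wf.py; python3 wf.py w2; python3 - <<'E'
import cv2
im=cv2.imread('pics/w2.png')
for p in[(300,195),(300,240),(60,240),(110,285),(200,200),(500,100)]:print(p,im[p[1],p[0]])
E
```

```text
foam 470.5 50.1  75.2x47.3 23.6 px [ 69.97183099 249.33802817] [[514.0, 44.0], [495.0, 86.0], [479.0, 79.0], [484.0, 64.0], [433.0, 42.0], [447.0, 15.0]]
foam 444.8 -117.0  47.6x53.9 73.2 px [291.5    226.0625] [[477.0, -102.0], [460.0, -97.0], [453.0, -112.0], [421.0, -102.0], [412.0, -131.0], [464.0, -147.0]]
tin 548.4 -156.7  64.2x27.0 73.3 bbox (220, 0, 144, 69)
tin 574.1 -47.8  29.6x64.0 1.1 bbox (6, 0, 121, 105)
(300, 195) [128 143 136]
(300, 240) [122 137 136]
(60, 240) [115 128 129]
(110, 285) [109 123 125]
(200, 200) [58 85 94]
(500, 100) [111 112 108]
```

Request:
play_rows(
  targets=[
    {"gripper": 1,"dx": 0,"dy": -0.6,"dz": 3,"wx": 0,"wy": 0,"wz": -1.8},
    {"gripper": 1,"dx": 0,"dy": -0.6,"dz": 7,"wx": 0,"wy": 0,"wz": -1.8},
    {"gripper": 1,"dx": 0,"dy": -0.6,"dz": 10,"wx": 0,"wy": 0,"wz": -1.8},
    {"gripper": 1,"dx": 0,"dy": -0.6,"dz": 10.7,"wx": 0,"wy": 0,"wz": -1.8},
    {"gripper": 0.2,"dx": 0,"dy": -0.6,"dz": 10.7,"wx": 0,"wy": 0,"wz": -1.8},
    {"gripper": 0.2,"dx": 0,"dy": -0.6,"dz": 10.7,"wx": 0,"wy": 0,"wz": -1.8},
    {"gripper": 0.2,"dx": 0,"dy": -0.6,"dz": 10.7,"wx": 0,"wy": 0,"wz": -1.8},
    {"gripper": 0.2,"dx": 0,"dy": -0.6,"dz": 10.7,"wx": 0,"wy": 0,"wz": -1.8},
    {"gripper": 0.2,"dx": 0,"dy": -0.6,"dz": 10.7,"wx": 0,"wy": 0,"wz": -1.8},
  ],
  newtons=25,
)

```text
time_s: 2.7
position: [0.4384, -0.1246, 0.0145]
tcp_rot: [-179.9, -0.2, -14.9]
force: [-2.0, 0.7, 6.5]
width: 0.365
```

```bash
python3 - <<'E'
from rel import rel
c=[43.8,-12.5,1.3,-15]
f=lambda *a:print([float(v) for v in rel(*a)])
f(c,[43.8,-12.5,16,-15]);f(c,[46.9,36.4,16,78]);f(c,[46.9,36.4,5,78])
c=[46.9,36.4,5,78];f(c,[46.9,36.4,16,78]);f(c,[46.75,3.8,12,24.5]);f(c,[46.75,3.8,1.4,24.5])
E
```

```text
[0.0, -0.0, -14.7, 0.0]
[-9.66, -48.04, -14.7, -93.0]
[-9.66, -48.04, -3.7, -93.0]
[0.0, 0.0, -11.0, 0.0]
[-31.92, 6.63, -7.0, 53.5]
[-31.92, 6.63, 3.6, 53.5]
```

Request:
play_rows(
  targets=[
    {"gripper": 0.2,"dx": 0,"dy": 0,"dz": -3,"wx": 0,"wy": 0,"wz": 0},
    {"gripper": 0.2,"dx": 0,"dy": 0,"dz": -8,"wx": 0,"wy": 0,"wz": 0},
    {"gripper": 0.2,"dx": 0,"dy": 0,"dz": -13,"wx": 0,"wy": 0,"wz": 0},
    {"gripper": 0.2,"dx": 0,"dy": 0,"dz": -14.7,"wx": 0,"wy": 0,"wz": 0},
  ],
  newtons=25,
)

```text
time_s: 3.2
position: [0.4391, -0.1253, 0.164]
tcp_rot: [-179.8, -0.4, -14.9]
force: [0.1, -0.7, -0.3]
width: 0.363
```

Request:
play_rows(
  targets=[
    {"gripper": 0.2,"dx": -0.5,"dy": -2.4,"dz": 0,"wx": 0,"wy": 0,"wz": -5},
    {"gripper": 0.2,"dx": -1.3,"dy": -6.5,"dz": 0,"wx": 0,"wy": 0,"wz": -13},
    {"gripper": 0.2,"dx": -2.3,"dy": -11.4,"dz": 0,"wx": 0,"wy": 0,"wz": -22},
    {"gripper": 0.2,"dx": -3.3,"dy": -16.4,"dz": 0,"wx": 0,"wy": 0,"wz": -32},
    {"gripper": 0.2,"dx": -4.3,"dy": -21.4,"dz": 0,"wx": 0,"wy": 0,"wz": -42},
    {"gripper": 0.2,"dx": -5.3,"dy": -26.4,"dz": 0,"wx": 0,"wy": 0,"wz": -52},
    {"gripper": 0.2,"dx": -6.3,"dy": -31.4,"dz": 0,"wx": 0,"wy": 0,"wz": -62},
    {"gripper": 0.2,"dx": -7.3,"dy": -36.4,"dz": 0,"wx": 0,"wy": 0,"wz": -72},
    {"gripper": 0.2,"dx": -8.3,"dy": -41.4,"dz": 0,"wx": 0,"wy": 0,"wz": -81},
    {"gripper": 0.2,"dx": -9.2,"dy": -45.9,"dz": 0,"wx": 0,"wy": 0,"wz": -89},
    {"gripper": 0.2,"dx": -9.7,"dy": -48,"dz": 1,"wx": 0,"wy": 0,"wz": -93},
    {"gripper": 0.2,"dx": -9.7,"dy": -48,"dz": 5,"wx": 0,"wy": 0,"wz": -93},
    {"gripper": 0.2,"dx": -9.7,"dy": -48,"dz": 9,"wx": 0,"wy": 0,"wz": -93},
    {"gripper": 0.2,"dx": -9.7,"dy": -48,"dz": 11,"wx": 0,"wy": 0,"wz": -93},
    {"gripper": 0.2,"dx": -9.7,"dy": -48,"dz": 11,"wx": 0,"wy": 0,"wz": -93},
  ],
  newtons=25,
)

```text
time_s: 5.08
position: [0.4655, 0.3633, 0.0496]
tcp_rot: [-179.8, 0.1, 78.1]
force: [-0.5, 0.2, -0.3]
width: 0.366
```

```bash
python3 - <<'E'
from h import *
cv2.imwrite("pics/top1.png",cv2.resize(snapshot("top")[120:350,90:410,::-1],None,fx=2.5,fy=2.5))
print(get_obs()['q'].round(1),get_obs()['width'])
E
```

```text
[3.790e+01 3.000e+01 6.000e-01 6.050e+01 1.000e-01 1.398e+02] 0.36266679439434263
```

View pics/top1.png

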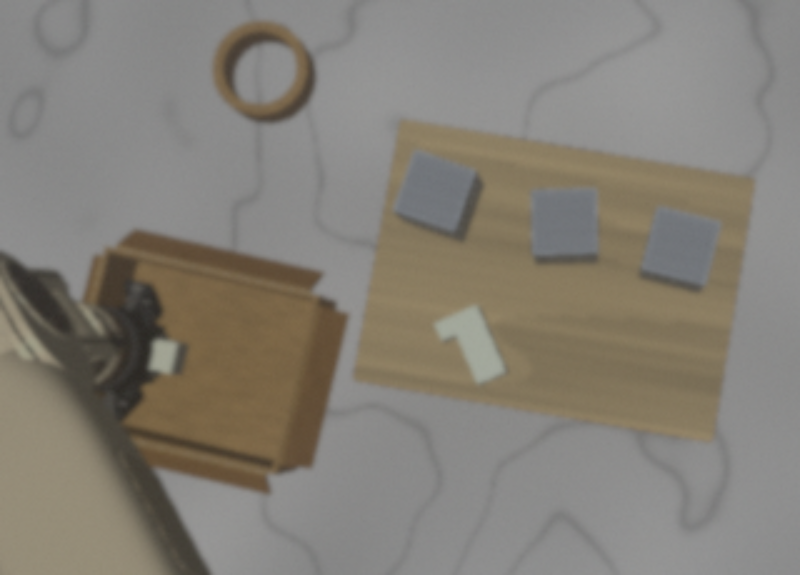

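Request:
play_rows(
  targets=[
    {"gripper": 0.7,"dx": 0,"dy": 0,"dz": 0,"wx": 0,"wy": 0,"wz": 0},
    {"gripper": 0.7,"dx": 0,"dy": 0,"dz": 0,"wx": 0,"wy": 0,"wz": 0},
    {"gripper": 0.7,"dx": 0,"dy": 0,"dz": 0,"wx": 0,"wy": 0,"wz": 0},
    {"gripper": 0.7,"dx": 0,"dy": 0,"dz": -3,"wx": 0,"wy": 0,"wz": 0},
    {"gripper": 0.7,"dx": 0,"dy": 0,"dz": -8,"wx": 0,"wy": 0,"wz": 0},
    {"gripper": 0.7,"dx": -1,"dy": 0.2,"dz": -11,"wx": 0,"wy": 0,"wz": 1},
    {"gripper": 1,"dx": -5,"dy": 1.1,"dz": -11,"wx": 0,"wy": 0,"wz": 8},
    {"gripper": 1,"dx": -10,"dy": 2.2,"dz": -11,"wx": 0,"wy": 0,"wz": 17},
    {"gripper": 1,"dx": -15,"dy": 3.3,"dz": -11,"wx": 0,"wy": 0,"wz": 26},
    {"gripper": 1,"dx": -20,"dy": 4.4,"dz": -11,"wx": 0,"wy": 0,"wz": 35},
    {"gripper": 1,"dx": -25,"dy": 5.5,"dz": -11,"wx": 0,"wy": 0,"wz": 43},
    {"gripper": 1,"dx": -29.5,"dy": 6.4,"dz": -8,"wx": 0,"wy": 0,"wz": 50},
    {"gripper": 1,"dx": -31.8,"dy": 6.9,"dz": -5,"wx": 0,"wy": 0,"wz": 53.5},
    {"gripper": 1,"dx": -31.8,"dy": 6.9,"dz": -3,"wx": 0,"wy": 0,"wz": 53.5},
    {"gripper": 1,"dx": -31.8,"dy": 6.9,"dz": -3,"wx": 0,"wy": 0,"wz": 53.5},
  ],
  newtons=25,
)

```text
time_s: 7.0
position: [0.4675, 0.0383, 0.0797]
tcp_rot: [-179.8, 0.1, 24.5]
force: [0.5, -0.1, 0.7]
width: 1.001
```

```bash
python3 wr.py w3; python3 wf.py w3;python3 - <<'E'
from h import *
cv2.imwrite("pics/top2.png",cv2.resize(snapshot("top")[120:350,90:410,::-1],None,fx=2.5,fy=2.5))
E
```

```text
7.0 [0.4675 0.0383 0.0797] [-1.7982e+02  6.0000e-02  2.4520e+01] [ 0.5  -0.11  0.7 ] 1.001 [  4.6  16.  -16.6  57.5   0.2 160.1]
foam 468.9 49.1  78.4x48.2 23.2 px [293.59550562 259.60674157] [[495.0, 86.0], [477.0, 79.0], [483.0, 63.0], [436.0, 44.0], [439.0, 60.0], [433.0, 32.0], [436.0, 36.0], [445.0, 13.0], [514.0, 42.0]]
tin 575.9 -28.0  77.4x37.9 42.0 bbox (536, 16, 104, 207)
```

View pics/w3.png

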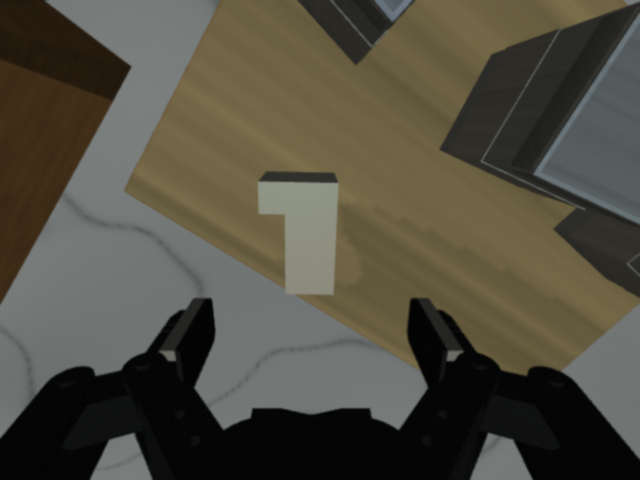

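View pics/top2.png

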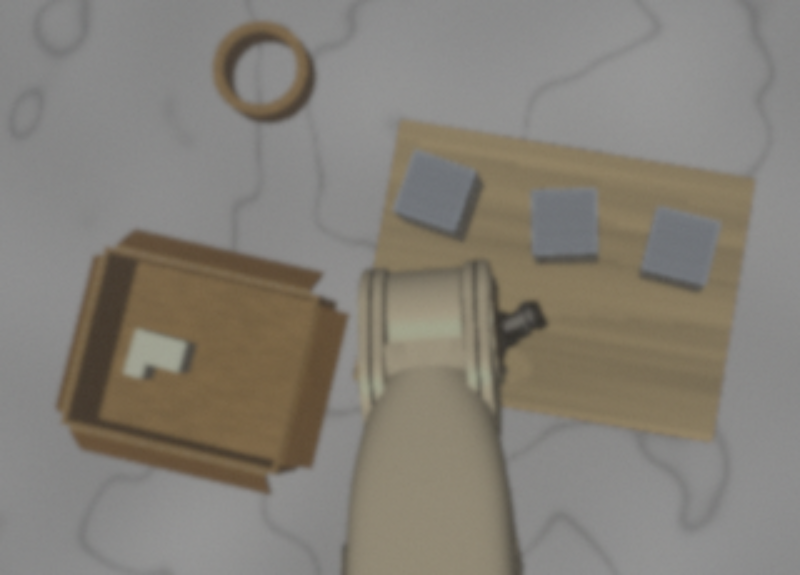

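The short offcut lies in the carton at about (158,352) of the crop, and the long one is lined up between the fingers, with its bar at column 311.

Request:
play_rows(
  targets=[
    {"gripper": 1,"dx": 0,"dy": 0,"dz": 3,"wx": 0,"wy": 0,"wz": 0},
    {"gripper": 1,"dx": 0,"dy": 0,"dz": 5.8,"wx": 0,"wy": 0,"wz": 0},
    {"gripper": 0.2,"dx": 0,"dy": 0,"dz": 6.4,"wx": 0,"wy": 0,"wz": 0},
    {"gripper": 0.2,"dx": 0,"dy": 0,"dz": 6.4,"wx": 0,"wy": 0,"wz": 0},
    {"gripper": 0.2,"dx": 0,"dy": 0,"dz": 6.4,"wx": 0,"wy": 0,"wz": 0},
    {"gripper": 0.2,"dx": 0,"dy": 0,"dz": 6.4,"wx": 0,"wy": 0,"wz": 0},
    {"gripper": 0.2,"dx": 0,"dy": 0,"dz": 6.4,"wx": 0,"wy": 0,"wz": 0},
    {"gripper": 0.2,"dx": 0,"dy": 0,"dz": 6.4,"wx": 0,"wy": 0,"wz": 0},
  ],
  newtons=25,
)

```text
time_s: 8.1
position: [0.4703, 0.0394, 0.0182]
tcp_rot: [-179.9, -0.3, 24.6]
force: [-0.3, 1.5, 6.3]
width: 0.363
```

```bash
python3 - <<'E'
from rel import rel
c=[46.75,3.8,1.6,24.5]
f=lambda *a:print([float(v) for v in rel(*a)])
f(c,[44.8,26.6,16,78]);f(c,[44.8,26.6,5,78])
E
```

```text
[7.68, -21.56, -14.4, -53.5]
[7.68, -21.56, -3.4, -53.5]
```

Request:
play_rows(
  targets=[
    {"gripper": 0.2,"dx": 0,"dy": 0,"dz": -3,"wx": 0,"wy": 0,"wz": 0},
    {"gripper": 0.2,"dx": 0,"dy": 0,"dz": -8,"wx": 0,"wy": 0,"wz": 0},
    {"gripper": 0.2,"dx": 0,"dy": 0,"dz": -13,"wx": 0,"wy": 0,"wz": 0},
    {"gripper": 0.2,"dx": 0.3,"dy": -0.9,"dz": -14.4,"wx": 0,"wy": 0,"wz": -2},
    {"gripper": 0.2,"dx": 1.3,"dy": -3.6,"dz": -14.4,"wx": 0,"wy": 0,"wz": -9},
    {"gripper": 0.2,"dx": 2.6,"dy": -7.2,"dz": -14.4,"wx": 0,"wy": 0,"wz": -18},
    {"gripper": 0.2,"dx": 4,"dy": -11.2,"dz": -14.4,"wx": 0,"wy": 0,"wz": -28},
    {"gripper": 0.2,"dx": 5.4,"dy": -15.2,"dz": -14.4,"wx": 0,"wy": 0,"wz": -38},
    {"gripper": 0.2,"dx": 6.8,"dy": -19.2,"dz": -14.4,"wx": 0,"wy": 0,"wz": -48},
    {"gripper": 0.2,"dx": 7.7,"dy": -21.6,"dz": -13.5,"wx": 0,"wy": 0,"wz": -53.5},
    {"gripper": 0.2,"dx": 7.7,"dy": -21.6,"dz": -9,"wx": 0,"wy": 0,"wz": -53.5},
    {"gripper": 0.2,"dx": 7.7,"dy": -21.6,"dz": -5,"wx": 0,"wy": 0,"wz": -53.5},
    {"gripper": 0.2,"dx": 7.7,"dy": -21.6,"dz": -3.4,"wx": 0,"wy": 0,"wz": -53.5},
    {"gripper": 0.2,"dx": 7.7,"dy": -21.6,"dz": -3.4,"wx": 0,"wy": 0,"wz": -53.5},
  ],
  newtons=25,
)

```text
time_s: 9.85
position: [0.4471, 0.2665, 0.0491]
tcp_rot: [-179.8, 0.0, 78.1]
force: [-0.1, -0.7, 0.1]
width: 0.362
```

```bash
python3 - <<'E'
from h import *
cv2.imwrite("pics/top3.png",cv2.resize(snapshot("top")[120:350,90:410,::-1],None,fx=2.5,fy=2.5))
E
```

```text
(no output)
```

View pics/top3.png

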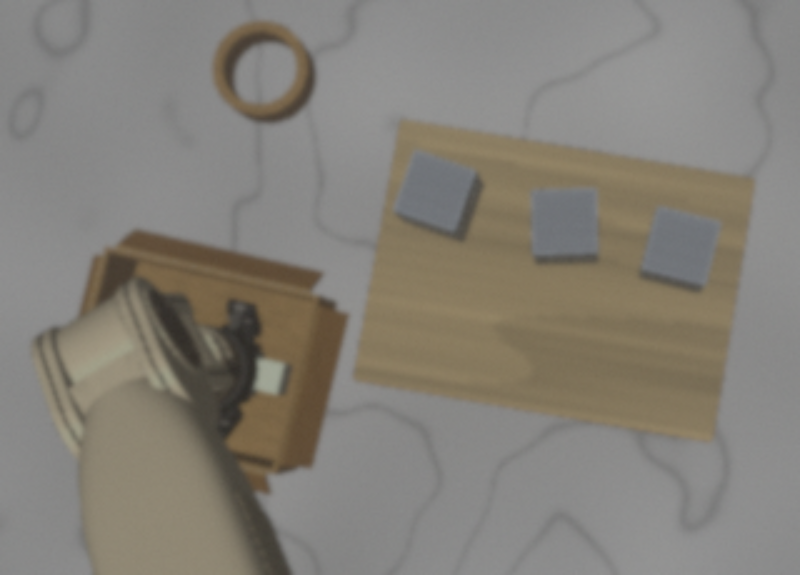

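The long offcut is inside the carton, with its visible end at (270,377). I'll release it, rise, and hover over the left tin.

```bash
python3 - <<'E'
from rel import rel
c=[44.75,26.65,5,78]
f=lambda *a:print([float(v) for v in rel(*a)])
f(c,[62,7.5,20,70])
E
```

```text
[-15.15, 20.85, -15.0, 8.0]
```

Request:
play_rows(
  targets=[
    {"gripper": 0.7,"dx": 0,"dy": 0,"dz": 0,"wx": 0,"wy": 0,"wz": 0},
    {"gripper": 0.7,"dx": 0,"dy": 0,"dz": 0,"wx": 0,"wy": 0,"wz": 0},
    {"gripper": 0.7,"dx": 0,"dy": 0,"dz": 0,"wx": 0,"wy": 0,"wz": 0},
    {"gripper": 0.7,"dx": 0,"dy": 0,"dz": -3,"wx": 0,"wy": 0,"wz": 0},
    {"gripper": 0.7,"dx": 0,"dy": 0,"dz": -8,"wx": 0,"wy": 0,"wz": 0},
    {"gripper": 0.7,"dx": 0,"dy": 0,"dz": -13,"wx": 0,"wy": 0,"wz": 0},
    {"gripper": 1,"dx": -1.5,"dy": 2.1,"dz": -15,"wx": 0,"wy": 0,"wz": 1},
    {"gripper": 1,"dx": -4.5,"dy": 6.2,"dz": -15,"wx": 0,"wy": 0,"wz": 2.5},
    {"gripper": 1,"dx": -7.5,"dy": 10.3,"dz": -15,"wx": 0,"wy": 0,"wz": 4},
    {"gripper": 1,"dx": -10.5,"dy": 14.4,"dz": -15,"wx": 0,"wy": 0,"wz": 5.5},
    {"gripper": 1,"dx": -13.5,"dy": 18.6,"dz": -15,"wx": 0,"wy": 0,"wz": 7},
    {"gripper": 1,"dx": -15.15,"dy": 20.85,"dz": -15,"wx": 0,"wy": 0,"wz": 8},
    {"gripper": 1,"dx": -15.15,"dy": 20.85,"dz": -15,"wx": 0,"wy": 0,"wz": 8},
    {"gripper": 1,"dx": -15.15,"dy": 20.85,"dz": -15,"wx": 0,"wy": 0,"wz": 8},
  ],
  newtons=25,
)

```text
time_s: 11.65
position: [0.6213, 0.076, 0.2009]
tcp_rot: [-180.0, -0.2, 70.1]
force: [-0.2, 0.0, 0.4]
width: 0.999
```

```bash
python3 wr.py w4; python3 wf.py w4;python3 - <<'E'
from h import *
cv2.imwrite("pics/top4.png",cv2.resize(snapshot("top")[120:350,90:410,::-1],None,fx=2.5,fy=2.5))
E
```

```text
11.65 [0.6213 0.076  0.2009] [-1.7996e+02 -1.7000e-01  7.0090e+01] [-0.2   0.02  0.43] 0.999 [  6.9  28.6  21.3  82.7   0.2 116.8]
foam 443.4 274.5  73.8x46.9 77.0 px [44.89051095 60.10948905] [[474.0, 305.0], [438.0, 314.0], [425.0, 298.0], [441.0, 293.0], [428.0, 241.0], [457.0, 234.0]]
tin 622.2 79.6  63.6x63.5 70.7 bbox (271, 182, 83, 78)
```

View pics/w4.png

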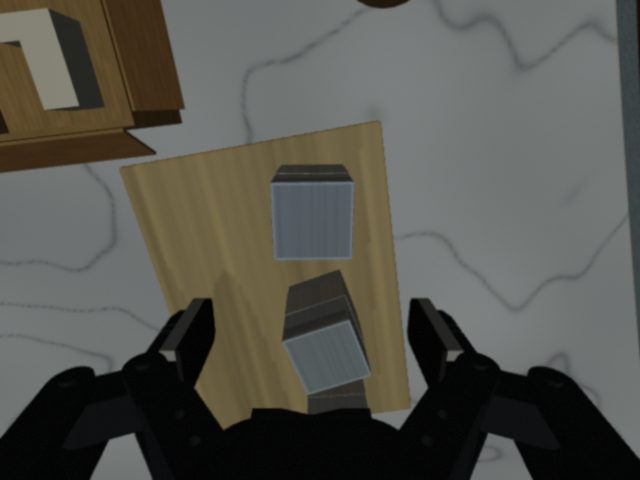

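View pics/top4.png

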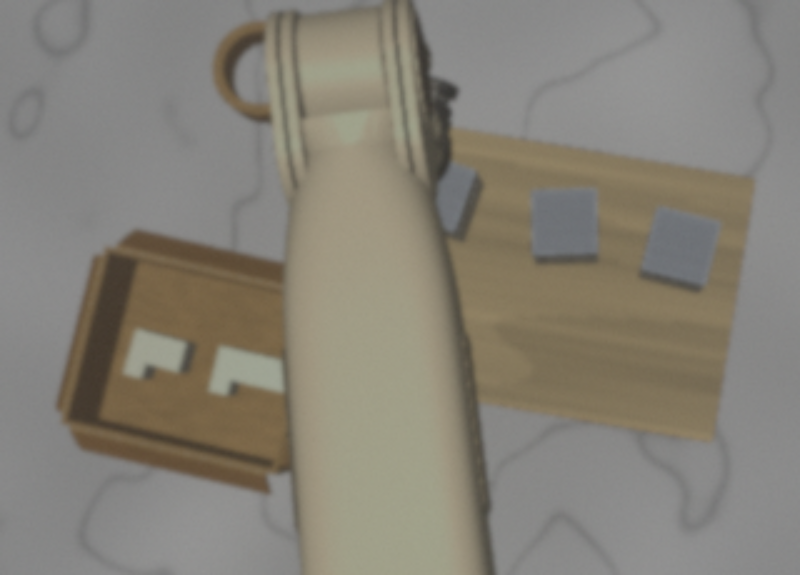

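The wrist view shows the left tin centred between the fingers at (313,220), and both offcuts inside the carton. I'll descend and grip.

Request:
play_rows(
  targets=[
    {"gripper": 1,"dx": 0.24,"dy": 0,"dz": 4,"wx": 0,"wy": 0,"wz": -0.6},
    {"gripper": 1,"dx": 0.24,"dy": 0,"dz": 8,"wx": 0,"wy": 0,"wz": -0.6},
    {"gripper": 1,"dx": 0.24,"dy": 0,"dz": 11,"wx": 0,"wy": 0,"wz": -0.6},
    {"gripper": 1,"dx": 0.24,"dy": 0,"dz": 13.5,"wx": 0,"wy": 0,"wz": -0.6},
    {"gripper": 1,"dx": 0.24,"dy": 0,"dz": 14.7,"wx": 0,"wy": 0,"wz": -0.6},
    {"gripper": 1,"dx": 0.24,"dy": 0,"dz": 14.7,"wx": 0,"wy": 0,"wz": -0.6},
    {"gripper": 0.6,"dx": 0.24,"dy": 0,"dz": 14.7,"wx": 0,"wy": 0,"wz": -0.6},
    {"gripper": 0.6,"dx": 0.24,"dy": 0,"dz": 14.7,"wx": 0,"wy": 0,"wz": -0.6},
    {"gripper": 0.6,"dx": 0.24,"dy": 0,"dz": 14.7,"wx": 0,"wy": 0,"wz": -0.6},
    {"gripper": 0.6,"dx": 0.24,"dy": 0,"dz": 14.7,"wx": 0,"wy": 0,"wz": -0.6},
    {"gripper": 0.6,"dx": 0.24,"dy": 0,"dz": 14.7,"wx": 0,"wy": 0,"wz": -0.6},
  ],
  newtons=60,
)

```text
time_s: 13.12
position: [0.6238, 0.0787, 0.0559]
tcp_rot: [179.9, -0.3, 70.7]
force: [-2.1, 0.4, 6.6]
width: 0.736
```

Request:
play_rows(
  targets=[
    {"gripper": 0.6,"dx": 0,"dy": 0,"dz": -0.5,"wx": 0,"wy": 0,"wz": 0},
    {"gripper": 0.6,"dx": 0,"dy": 0,"dz": -1.5,"wx": 0,"wy": 0,"wz": 0},
    {"gripper": 0.6,"dx": 0,"dy": 0,"dz": -2.5,"wx": 0,"wy": 0,"wz": 0},
    {"gripper": 0.6,"dx": 0,"dy": 0,"dz": -3.5,"wx": 0,"wy": 0,"wz": 0},
    {"gripper": 0.6,"dx": 0,"dy": 0,"dz": -4.5,"wx": 0,"wy": 0,"wz": 0},
    {"gripper": 0.6,"dx": 0,"dy": 0,"dz": -5,"wx": 0,"wy": 0,"wz": 0},
    {"gripper": 0.6,"dx": 0,"dy": 0,"dz": -5,"wx": 0,"wy": 0,"wz": 0},
    {"gripper": 0.6,"dx": 0,"dy": 0,"dz": -5,"wx": 0,"wy": 0,"wz": 0},
    {"gripper": 0.6,"dx": 0,"dy": 0,"dz": -5,"wx": 0,"wy": 0,"wz": 0},
    {"gripper": 0.6,"dx": 0,"dy": 0,"dz": -5,"wx": 0,"wy": 0,"wz": 0},
  ],
  newtons=60,
)

```text
time_s: 14.38
position: [0.6224, 0.0781, 0.1035]
tcp_rot: [-180.0, -0.1, 70.7]
force: [0.2, 0.3, -3.1]
width: 0.736
```

```bash
cat > heft.py <<'E'
from h import *
import sys
F=[];J=[]
im=snapshot("side")
for i in range(1):
    o=get_obs();print(o['time_s'],o['position'].round(4),o['force'].round(2),o['ft_torque'].round(3),o['joint_torque'].round(2),round(o['width'],3))
    im=snapshot("side")
o=get_obs();print(o['time_s'],o['force'].round(2),o['ft_torque'].round(3))
cv2.imwrite(f"pics/{sys.argv[1]}.png",im[100:340,150:470,::-1].repeat(2,0).repeat(2,1))
E
python3 heft.py hL
```

```text
14.425 [0.6224 0.0782 0.1036] [-0.06 -1.03 -2.09] [ 0.046 -0.046  0.023] [ 0.000e+00 -5.224e+01  2.544e+01 -0.000e+00  1.000e-02  0.000e+00] 0.736
14.475 [-0.74 -0.1  -1.9 ] [ 0.068  0.01  -0.043]
```

View pics/hL.png

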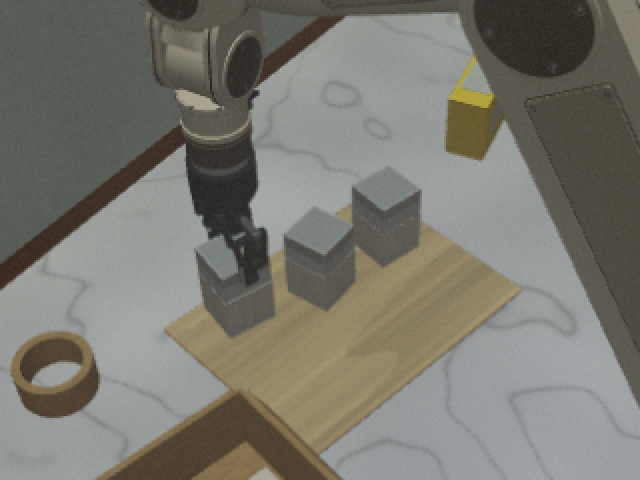

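```bash
python3 - <<'E'
from rel import rel
f=lambda *a:print([float(v) for v in rel(*a)])
f([62.2,7.8,5.4,70.7],[59,-4.85,20,91])
E
```

```text
[-13.0, 1.16, -14.6, -20.3]
```

Request:
play_rows(
  targets=[
    {"gripper": 0.6,"dx": 0,"dy": 0,"dz": 1,"wx": 0,"wy": 0,"wz": 0},
    {"gripper": 0.6,"dx": 0,"dy": 0,"dz": 2,"wx": 0,"wy": 0,"wz": 0},
    {"gripper": 0.6,"dx": 0,"dy": 0,"dz": 3,"wx": 0,"wy": 0,"wz": 0},
    {"gripper": 0.6,"dx": 0,"dy": 0,"dz": 3.8,"wx": 0,"wy": 0,"wz": 0},
    {"gripper": 0.6,"dx": 0,"dy": 0,"dz": 4.3,"wx": 0,"wy": 0,"wz": 0},
    {"gripper": 0.6,"dx": 0,"dy": 0,"dz": 4.6,"wx": 0,"wy": 0,"wz": 0},
    {"gripper": 0.6,"dx": 0,"dy": 0,"dz": 4.9,"wx": 0,"wy": 0,"wz": 0},
    {"gripper": 0.6,"dx": 0,"dy": 0,"dz": 4.9,"wx": 0,"wy": 0,"wz": 0},
    {"gripper": 0.6,"dx": 0,"dy": 0,"dz": 4.9,"wx": 0,"wy": 0,"wz": 0},
  ],
  newtons=60,
)

```text
time_s: 15.6
position: [0.6229, 0.0784, 0.0559]
tcp_rot: [180.0, -0.2, 70.7]
force: [-2.8, -0.4, 3.5]
width: 0.737
```

On the board, with the reading reversed to +3.5 N. I'll open, rise and move over the middle tin.

Request:
play_rows(
  targets=[
    {"gripper": 0.85,"dx": 0,"dy": 0,"dz": 0,"wx": 0,"wy": 0,"wz": 0},
    {"gripper": 1,"dx": 0,"dy": 0,"dz": 0,"wx": 0,"wy": 0,"wz": 0},
    {"gripper": 1,"dx": 0,"dy": 0,"dz": 0,"wx": 0,"wy": 0,"wz": 0},
    {"gripper": 1,"dx": 0,"dy": 0,"dz": -2,"wx": 0,"wy": 0,"wz": 0},
    {"gripper": 1,"dx": 0,"dy": 0,"dz": -6,"wx": 0,"wy": 0,"wz": 0},
    {"gripper": 1,"dx": 0,"dy": 0,"dz": -11,"wx": 0,"wy": 0,"wz": 0},
    {"gripper": 1,"dx": -1.5,"dy": 0.1,"dz": -14.5,"wx": 0,"wy": 0,"wz": -3},
    {"gripper": 1,"dx": -5.5,"dy": 0.5,"dz": -14.6,"wx": 0,"wy": 0,"wz": -9},
    {"gripper": 1,"dx": -9.5,"dy": 0.8,"dz": -14.6,"wx": 0,"wy": 0,"wz": -15},
    {"gripper": 1,"dx": -13,"dy": 1.2,"dz": -14.6,"wx": 0,"wy": 0,"wz": -20.3},
    {"gripper": 1,"dx": -13,"dy": 1.2,"dz": -14.6,"wx": 0,"wy": 0,"wz": -20.3},
    {"gripper": 1,"dx": -13,"dy": 1.2,"dz": -14.6,"wx": 0,"wy": 0,"wz": -20.3},
  ],
  newtons=60,
)

```text
time_s: 17.1
position: [0.591, -0.0485, 0.2006]
tcp_rot: [179.9, -0.2, 90.9]
force: [-0.0, 0.7, -0.1]
width: 0.996
```

```bash
python3 wr.py w5; python3 wf.py w5
```

```text
17.1 [ 0.591  -0.0485  0.2006] [179.93  -0.18  90.92] [-0.04  0.7  -0.09] 0.996 [-4.8 24.6 15.  80.3  0.2 84.3]
tin 590.9 -47.6  63.4x62.5 0.8 bbox (271, 187, 83, 76)
tin 621.5 79.2  64.0x63.6 70.7 bbox (302, 0, 121, 111)
```

View pics/w5.png

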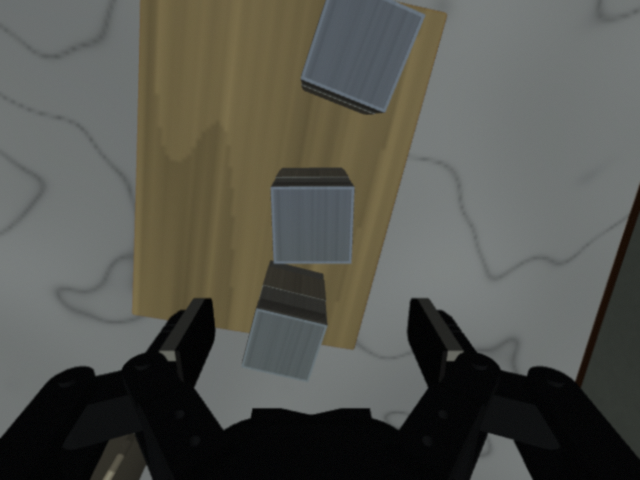

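The left tin stands where it was, and the middle tin is centred at (312,225). I'll descend, grip and lift.

Request:
play_rows(
  targets=[
    {"gripper": 1,"dx": 0,"dy": 0,"dz": 4,"wx": 0,"wy": 0,"wz": 0},
    {"gripper": 1,"dx": 0,"dy": 0,"dz": 8,"wx": 0,"wy": 0,"wz": 0},
    {"gripper": 1,"dx": 0,"dy": 0,"dz": 11,"wx": 0,"wy": 0,"wz": 0},
    {"gripper": 1,"dx": 0,"dy": 0,"dz": 13.5,"wx": 0,"wy": 0,"wz": 0},
    {"gripper": 1,"dx": 0,"dy": 0,"dz": 14.7,"wx": 0,"wy": 0,"wz": 0},
    {"gripper": 1,"dx": 0,"dy": 0,"dz": 14.7,"wx": 0,"wy": 0,"wz": 0},
    {"gripper": 0.6,"dx": 0,"dy": 0,"dz": 14.7,"wx": 0,"wy": 0,"wz": 0},
    {"gripper": 0.6,"dx": 0,"dy": 0,"dz": 14.7,"wx": 0,"wy": 0,"wz": 0},
    {"gripper": 0.6,"dx": 0,"dy": 0,"dz": 14.7,"wx": 0,"wy": 0,"wz": 0},
    {"gripper": 0.6,"dx": 0,"dy": 0,"dz": 14.7,"wx": 0,"wy": 0,"wz": 0},
    {"gripper": 0.6,"dx": 0,"dy": 0,"dz": 14.7,"wx": 0,"wy": 0,"wz": 0},
  ],
  newtons=60,
)

```text
time_s: 18.52
position: [0.5926, -0.0483, 0.0553]
tcp_rot: [179.7, -0.2, 91.0]
force: [1.0, 1.2, 5.7]
width: 0.735
```

Request:
play_rows(
  targets=[
    {"gripper": 0.6,"dx": 0,"dy": 0,"dz": -0.5,"wx": 0,"wy": 0,"wz": 0},
    {"gripper": 0.6,"dx": 0,"dy": 0,"dz": -1.5,"wx": 0,"wy": 0,"wz": 0},
    {"gripper": 0.6,"dx": 0,"dy": 0,"dz": -2.5,"wx": 0,"wy": 0,"wz": 0},
    {"gripper": 0.6,"dx": 0,"dy": 0,"dz": -3.5,"wx": 0,"wy": 0,"wz": 0},
    {"gripper": 0.6,"dx": 0,"dy": 0,"dz": -4.5,"wx": 0,"wy": 0,"wz": 0},
    {"gripper": 0.6,"dx": 0,"dy": 0,"dz": -5,"wx": 0,"wy": 0,"wz": 0},
    {"gripper": 0.6,"dx": 0,"dy": 0,"dz": -5,"wx": 0,"wy": 0,"wz": 0},
    {"gripper": 0.6,"dx": 0,"dy": 0,"dz": -5,"wx": 0,"wy": 0,"wz": 0},
    {"gripper": 0.6,"dx": 0,"dy": 0,"dz": -5,"wx": 0,"wy": 0,"wz": 0},
    {"gripper": 0.6,"dx": 0,"dy": 0,"dz": -5,"wx": 0,"wy": 0,"wz": 0},
  ],
  newtons=60,
)

```text
time_s: 19.77
position: [0.5907, -0.0484, 0.1032]
tcp_rot: [180.0, -0.2, 91.0]
force: [1.0, 0.0, -5.3]
width: 0.737
```

```bash
python3 heft.py hM
```

```text
19.825 [ 0.5908 -0.0484  0.1033] [-0.79 -0.72 -5.46] [-0.109 -0.045 -0.028] [-0.000e+00 -5.067e+01  2.612e+01  1.000e-02  2.000e-02  0.000e+00] 0.736
19.875 [ 0.02 -0.27 -5.54] [-0.007 -0.013  0.023]
```

View pics/hM.png

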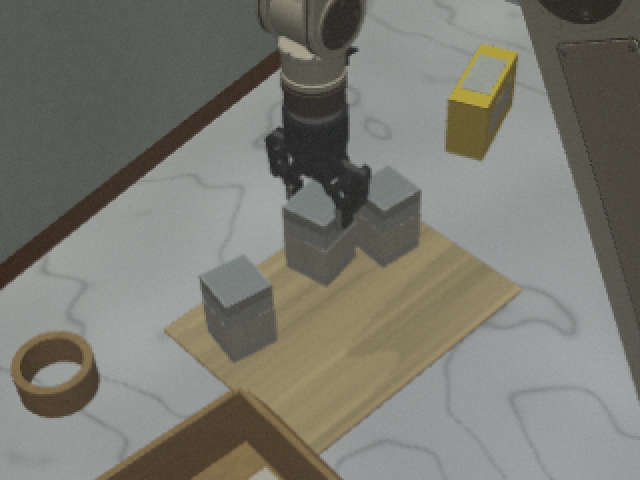

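The middle tin reads about 5.5 N, against about 2.4 N for the left one, so it looks like the heavy one. I'll set it back and heft the right tin as asked.

Request:
play_rows(
  targets=[
    {"gripper": 0.6,"dx": 0,"dy": 0,"dz": 1,"wx": 0,"wy": 0,"wz": 0},
    {"gripper": 0.6,"dx": 0,"dy": 0,"dz": 2,"wx": 0,"wy": 0,"wz": 0},
    {"gripper": 0.6,"dx": 0,"dy": 0,"dz": 3,"wx": 0,"wy": 0,"wz": 0},
    {"gripper": 0.6,"dx": 0,"dy": 0,"dz": 3.8,"wx": 0,"wy": 0,"wz": 0},
    {"gripper": 0.6,"dx": 0,"dy": 0,"dz": 4.3,"wx": 0,"wy": 0,"wz": 0},
    {"gripper": 0.6,"dx": 0,"dy": 0,"dz": 4.6,"wx": 0,"wy": 0,"wz": 0},
    {"gripper": 0.6,"dx": 0,"dy": 0,"dz": 4.9,"wx": 0,"wy": 0,"wz": 0},
    {"gripper": 0.6,"dx": 0,"dy": 0,"dz": 4.9,"wx": 0,"wy": 0,"wz": 0},
    {"gripper": 0.6,"dx": 0,"dy": 0,"dz": 4.9,"wx": 0,"wy": 0,"wz": 0},
  ],
  newtons=60,
)

```text
time_s: 21.0
position: [0.5913, -0.0483, 0.0553]
tcp_rot: [179.9, -0.1, 91.0]
force: [-1.8, 0.1, -0.6]
width: 0.736
```

```bash
python3 - <<'E'
from rel import rel
f=lambda *a:print([float(v) for v in rel(*a)])
f([59.1,-4.85,5.4,91],[56.7,-16.1,20,75.5])
E
```

```text
[-11.21, -2.6, -14.6, 15.5]
```

Request:
play_rows(
  targets=[
    {"gripper": 0.85,"dx": 0,"dy": 0,"dz": 0.1,"wx": 0,"wy": 0,"wz": 0},
    {"gripper": 1,"dx": 0,"dy": 0,"dz": 0,"wx": 0,"wy": 0,"wz": 0},
    {"gripper": 1,"dx": 0,"dy": 0,"dz": 0,"wx": 0,"wy": 0,"wz": 0},
    {"gripper": 1,"dx": 0,"dy": 0,"dz": -2,"wx": 0,"wy": 0,"wz": 0},
    {"gripper": 1,"dx": 0,"dy": 0,"dz": -6,"wx": 0,"wy": 0,"wz": 0},
    {"gripper": 1,"dx": 0,"dy": 0,"dz": -11,"wx": 0,"wy": 0,"wz": 0},
    {"gripper": 1,"dx": -1.5,"dy": -0.3,"dz": -14.5,"wx": 0,"wy": 0,"wz": 2},
    {"gripper": 1,"dx": -5,"dy": -1.2,"dz": -14.6,"wx": 0,"wy": 0,"wz": 7},
    {"gripper": 1,"dx": -8.5,"dy": -2,"dz": -14.6,"wx": 0,"wy": 0,"wz": 12},
    {"gripper": 1,"dx": -11.2,"dy": -2.6,"dz": -14.6,"wx": 0,"wy": 0,"wz": 15.5},
    {"gripper": 1,"dx": -11.2,"dy": -2.6,"dz": -14.6,"wx": 0,"wy": 0,"wz": 15.5},
    {"gripper": 1,"dx": -11.2,"dy": -2.6,"dz": -14.6,"wx": 0,"wy": 0,"wz": 15.5},
  ],
  newtons=60,
)

```text
time_s: 22.5
position: [0.5668, -0.1608, 0.2003]
tcp_rot: [180.0, -0.2, 75.5]
force: [0.4, -0.1, 0.5]
width: 1.003
```

```bash
python3 wr.py w6; python3 wf.py w6
```

```text
22.5 [ 0.5668 -0.1608  0.2003] [179.99  -0.19  75.5 ] [ 0.36 -0.1   0.46] 1.003 [-15.9  24.2  14.3  80.1   0.2  88.6]
tin 566.7 -161.9  64.4x63.7 75.4 bbox (272, 188, 82, 78)
tin 590.1 -47.9  63.5x63.8 0.9 bbox (246, 1, 113, 125)
```

View pics/w6.png

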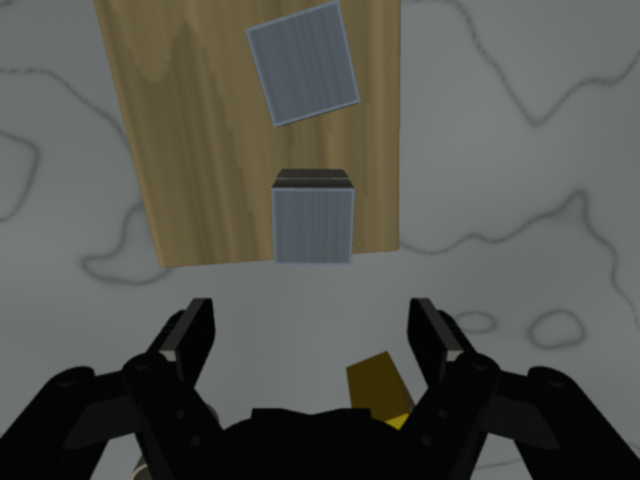

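The middle tin stands unmoved, and the right tin is centred at (313,226).

Request:
play_rows(
  targets=[
    {"gripper": 1,"dx": -0.1,"dy": 0,"dz": 4,"wx": 0,"wy": 0,"wz": 0},
    {"gripper": 1,"dx": -0.1,"dy": 0,"dz": 8,"wx": 0,"wy": 0,"wz": 0},
    {"gripper": 1,"dx": -0.1,"dy": 0,"dz": 11,"wx": 0,"wy": 0,"wz": 0},
    {"gripper": 1,"dx": -0.1,"dy": 0,"dz": 13.5,"wx": 0,"wy": 0,"wz": 0},
    {"gripper": 1,"dx": -0.1,"dy": 0,"dz": 14.7,"wx": 0,"wy": 0,"wz": 0},
    {"gripper": 1,"dx": -0.1,"dy": 0,"dz": 14.7,"wx": 0,"wy": 0,"wz": 0},
    {"gripper": 0.6,"dx": -0.1,"dy": 0,"dz": 14.7,"wx": 0,"wy": 0,"wz": 0},
    {"gripper": 0.6,"dx": -0.1,"dy": 0,"dz": 14.7,"wx": 0,"wy": 0,"wz": 0},
    {"gripper": 0.6,"dx": -0.1,"dy": 0,"dz": 14.7,"wx": 0,"wy": 0,"wz": 0},
    {"gripper": 0.6,"dx": -0.1,"dy": 0,"dz": 14.7,"wx": 0,"wy": 0,"wz": 0},
    {"gripper": 0.6,"dx": -0.1,"dy": 0,"dz": 14.7,"wx": 0,"wy": 0,"wz": 0},
  ],
  newtons=60,
)

```text
time_s: 23.92
position: [0.5681, -0.1621, 0.055]
tcp_rot: [179.8, -0.2, 75.5]
force: [0.6, -0.0, 5.9]
width: 0.74
```

Request:
play_rows(
  targets=[
    {"gripper": 0.6,"dx": 0,"dy": 0,"dz": -0.5,"wx": 0,"wy": 0,"wz": 0},
    {"gripper": 0.6,"dx": 0,"dy": 0,"dz": -1.5,"wx": 0,"wy": 0,"wz": 0},
    {"gripper": 0.6,"dx": 0,"dy": 0,"dz": -2.5,"wx": 0,"wy": 0,"wz": 0},
    {"gripper": 0.6,"dx": 0,"dy": 0,"dz": -3.5,"wx": 0,"wy": 0,"wz": 0},
    {"gripper": 0.6,"dx": 0,"dy": 0,"dz": -4.5,"wx": 0,"wy": 0,"wz": 0},
    {"gripper": 0.6,"dx": 0,"dy": 0,"dz": -5,"wx": 0,"wy": 0,"wz": 0},
    {"gripper": 0.6,"dx": 0,"dy": 0,"dz": -5,"wx": 0,"wy": 0,"wz": 0},
    {"gripper": 0.6,"dx": 0,"dy": 0,"dz": -5,"wx": 0,"wy": 0,"wz": 0},
    {"gripper": 0.6,"dx": 0,"dy": 0,"dz": -5,"wx": 0,"wy": 0,"wz": 0},
    {"gripper": 0.6,"dx": 0,"dy": 0,"dz": -5,"wx": 0,"wy": 0,"wz": 0},
  ],
  newtons=60,
)

```text
time_s: 25.18
position: [0.5663, -0.1618, 0.1029]
tcp_rot: [-180.0, -0.2, 75.5]
force: [-0.3, -0.3, -3.4]
width: 0.738
```

```bash
python3 heft.py hR
```

```text
25.225 [ 0.5664 -0.1618  0.1029] [ 0.42  0.01 -2.73] [-0.006 -0.021 -0.043] [ 0.000e+00 -4.839e+01  2.488e+01  1.000e-02  1.000e-02  0.000e+00] 0.739
25.275 [ 0.24  0.07 -1.5 ] [-0.007  0.029 -0.006]
```

View pics/hR.png

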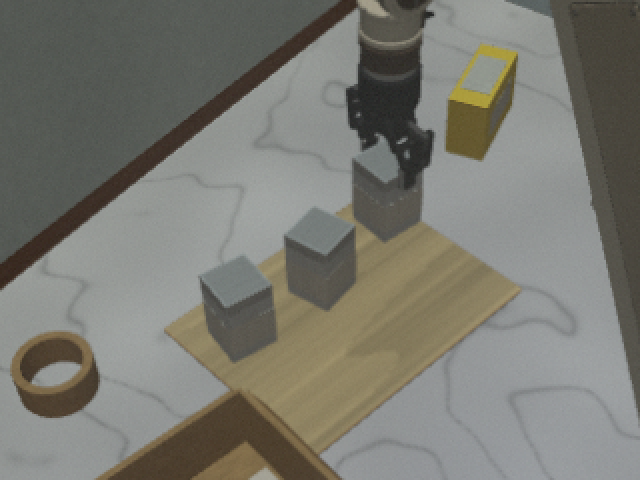

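The right tin reads about 2.5 N, so it's light and the middle is the heaviest. I'll set this one down.

Request:
play_rows(
  targets=[
    {"gripper": 0.6,"dx": 0,"dy": 0,"dz": 1,"wx": 0,"wy": 0,"wz": 0},
    {"gripper": 0.6,"dx": 0,"dy": 0,"dz": 2,"wx": 0,"wy": 0,"wz": 0},
    {"gripper": 0.6,"dx": 0,"dy": 0,"dz": 3,"wx": 0,"wy": 0,"wz": 0},
    {"gripper": 0.6,"dx": 0,"dy": 0,"dz": 3.8,"wx": 0,"wy": 0,"wz": 0},
    {"gripper": 0.6,"dx": 0,"dy": 0,"dz": 4.3,"wx": 0,"wy": 0,"wz": 0},
    {"gripper": 0.6,"dx": 0,"dy": 0,"dz": 4.6,"wx": 0,"wy": 0,"wz": 0},
    {"gripper": 0.6,"dx": 0,"dy": 0,"dz": 4.9,"wx": 0,"wy": 0,"wz": 0},
    {"gripper": 0.6,"dx": 0,"dy": 0,"dz": 4.9,"wx": 0,"wy": 0,"wz": 0},
    {"gripper": 0.6,"dx": 0,"dy": 0,"dz": 4.9,"wx": 0,"wy": 0,"wz": 0},
  ],
  newtons=60,
)

```text
time_s: 26.4
position: [0.5669, -0.1618, 0.0549]
tcp_rot: [179.9, -0.2, 75.5]
force: [-1.3, 0.9, 2.4]
width: 0.738
```

```bash
python3 - <<'E'
from rel import rel
f=lambda *a:print([float(v) for v in rel(*a)])
f([56.63,-16.18,5.4,75.5],[59.05,-4.8,20,91])
E
```

```text
[11.62, -0.51, -14.6, -15.5]
```

Request:
play_rows(
  targets=[
    {"gripper": 0.85,"dx": 0,"dy": 0,"dz": 0,"wx": 0,"wy": 0,"wz": 0},
    {"gripper": 1,"dx": 0,"dy": 0,"dz": 0,"wx": 0,"wy": 0,"wz": 0},
    {"gripper": 1,"dx": 0,"dy": 0,"dz": 0,"wx": 0,"wy": 0,"wz": 0},
    {"gripper": 1,"dx": 0,"dy": 0,"dz": -2,"wx": 0,"wy": 0,"wz": 0},
    {"gripper": 1,"dx": 0,"dy": 0,"dz": -6,"wx": 0,"wy": 0,"wz": 0},
    {"gripper": 1,"dx": 0,"dy": 0,"dz": -11,"wx": 0,"wy": 0,"wz": 0},
    {"gripper": 1,"dx": 1.5,"dy": -0.1,"dz": -14.5,"wx": 0,"wy": 0,"wz": -2},
    {"gripper": 1,"dx": 5,"dy": -0.2,"dz": -14.6,"wx": 0,"wy": 0,"wz": -7},
    {"gripper": 1,"dx": 8.5,"dy": -0.4,"dz": -14.6,"wx": 0,"wy": 0,"wz": -12},
    {"gripper": 1,"dx": 11.6,"dy": -0.5,"dz": -14.6,"wx": 0,"wy": 0,"wz": -15.5},
    {"gripper": 1,"dx": 11.6,"dy": -0.5,"dz": -14.6,"wx": 0,"wy": 0,"wz": -15.5},
    {"gripper": 1,"dx": 11.6,"dy": -0.5,"dz": -14.6,"wx": 0,"wy": 0,"wz": -15.5},
  ],
  newtons=60,
)

```text
time_s: 27.9
position: [0.5906, -0.0489, 0.2005]
tcp_rot: [180.0, -0.1, 90.9]
force: [0.8, -0.5, 0.4]
width: 0.999
```

```bash
python3 wr.py w7; python3 wf.py w7
```

```text
27.9 [ 0.5906 -0.0489  0.2005] [ 1.7996e+02 -1.3000e-01  9.0950e+01] [ 0.79 -0.53  0.42] 0.999 [-4.8 24.6 14.9 80.3  0.1 84.2]
tin 590.0 -47.8  63.5x63.3 0.9 bbox (271, 186, 82, 77)
tin 621.6 79.3  64.2x63.5 70.6 bbox (303, 0, 121, 110)
```

View pics/w7.png

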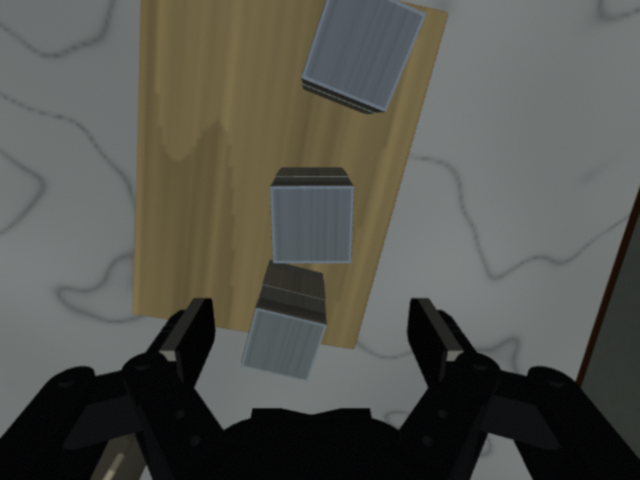

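All three tins stand upright, with the middle one at (311,225). Now I'll grip it and lift it high.

Request:
play_rows(
  targets=[
    {"gripper": 1,"dx": 0.1,"dy": 0,"dz": 4,"wx": 0,"wy": 0,"wz": 0},
    {"gripper": 1,"dx": 0.1,"dy": 0,"dz": 8,"wx": 0,"wy": 0,"wz": 0},
    {"gripper": 1,"dx": 0.1,"dy": 0,"dz": 11,"wx": 0,"wy": 0,"wz": 0},
    {"gripper": 1,"dx": 0.1,"dy": 0,"dz": 13.5,"wx": 0,"wy": 0,"wz": 0},
    {"gripper": 1,"dx": 0.1,"dy": 0,"dz": 14.7,"wx": 0,"wy": 0,"wz": 0},
    {"gripper": 1,"dx": 0.1,"dy": 0,"dz": 14.7,"wx": 0,"wy": 0,"wz": 0},
    {"gripper": 0.6,"dx": 0.1,"dy": 0,"dz": 14.7,"wx": 0,"wy": 0,"wz": 0},
    {"gripper": 0.6,"dx": 0.1,"dy": 0,"dz": 14.7,"wx": 0,"wy": 0,"wz": 0},
    {"gripper": 0.6,"dx": 0.1,"dy": 0,"dz": 14.7,"wx": 0,"wy": 0,"wz": 0},
    {"gripper": 0.6,"dx": 0.1,"dy": 0,"dz": 14.7,"wx": 0,"wy": 0,"wz": 0},
    {"gripper": 0.6,"dx": 0.1,"dy": 0,"dz": 14.7,"wx": 0,"wy": 0,"wz": 0},
  ],
  newtons=60,
)

```text
time_s: 29.32
position: [0.5917, -0.0475, 0.0553]
tcp_rot: [179.8, -0.1, 91.0]
force: [-1.8, -1.1, 5.2]
width: 0.735
```

Request:
play_rows(
  targets=[
    {"gripper": 0.6,"dx": 0,"dy": 0,"dz": -0.5,"wx": 0,"wy": 0,"wz": 0},
    {"gripper": 0.6,"dx": 0,"dy": 0,"dz": -1.5,"wx": 0,"wy": 0,"wz": 0},
    {"gripper": 0.6,"dx": 0,"dy": 0,"dz": -3,"wx": 0,"wy": 0,"wz": 0},
    {"gripper": 0.6,"dx": 0,"dy": 0,"dz": -5,"wx": 0,"wy": 0,"wz": 0},
    {"gripper": 0.6,"dx": 0,"dy": 0,"dz": -7,"wx": 0,"wy": 0,"wz": 0},
    {"gripper": 0.6,"dx": 0,"dy": 0,"dz": -9,"wx": 0,"wy": 0,"wz": 0},
    {"gripper": 0.6,"dx": 0,"dy": 0,"dz": -11,"wx": 0,"wy": 0,"wz": 0},
    {"gripper": 0.6,"dx": 0,"dy": 0,"dz": -13,"wx": 0,"wy": 0,"wz": 0},
    {"gripper": 0.6,"dx": 0,"dy": 0,"dz": -15,"wx": 0,"wy": 0,"wz": 0},
    {"gripper": 0.6,"dx": 0,"dy": 0,"dz": -17,"wx": 0,"wy": 0,"wz": 0},
    {"gripper": 0.6,"dx": 0,"dy": 0,"dz": -18.5,"wx": 0,"wy": 0,"wz": 0},
    {"gripper": 0.6,"dx": 0,"dy": 0,"dz": -19.5,"wx": 0,"wy": 0,"wz": 0},
    {"gripper": 0.6,"dx": 0,"dy": 0,"dz": -20,"wx": 0,"wy": 0,"wz": 0},
    {"gripper": 0.6,"dx": 0,"dy": 0,"dz": -20,"wx": 0,"wy": 0,"wz": 0},
    {"gripper": 0.6,"dx": 0,"dy": 0,"dz": -20,"wx": 0,"wy": 0,"wz": 0},
    {"gripper": 0.6,"dx": 0,"dy": 0,"dz": -20,"wx": 0,"wy": 0,"wz": 0},
    {"gripper": 0.6,"dx": 0,"dy": 0,"dz": -20,"wx": 0,"wy": 0,"wz": 0},
    {"gripper": 0.6,"dx": 0,"dy": 0,"dz": -20,"wx": 0,"wy": 0,"wz": 0},
    {"gripper": 0.6,"dx": 0,"dy": 0,"dz": -20,"wx": 0,"wy": 0,"wz": 0},
    {"gripper": 0.6,"dx": 0,"dy": 0,"dz": -20,"wx": 0,"wy": 0,"wz": 0},
  ],
  newtons=60,
)

```text
time_s: 31.82
position: [0.5907, -0.0477, 0.2536]
tcp_rot: [179.9, -0.2, 91.0]
force: [-0.5, -0.6, -5.6]
width: 0.735
```

```bash
python3 - <<'E'
from h import *
o=get_obs();print(o['time_s'],o['position'].round(4),o['force'].round(2),round(o['width'],3),o['joint_velocities'].round(2))
a=snapshot("side")[:,:,::-1];b=snapshot("top")[:,:,::-1]
cv2.imwrite("pics/fs.png",a);cv2.imwrite("pics/ft.png",b)
o=get_obs();print(o['time_s'],o['position'].round(4),o['force'].round(2),round(o['width'],3))
E
```

```text
31.825 [ 0.5907 -0.0477  0.2536] [-0.53 -0.59 -5.59] 0.735 [ 0.05 -0.02  0.11  0.07  0.03 -0.07]
31.925 [ 0.5907 -0.0477  0.2536] [ 0.14  0.57 -5.62] 0.734
```

View pics/fs.png

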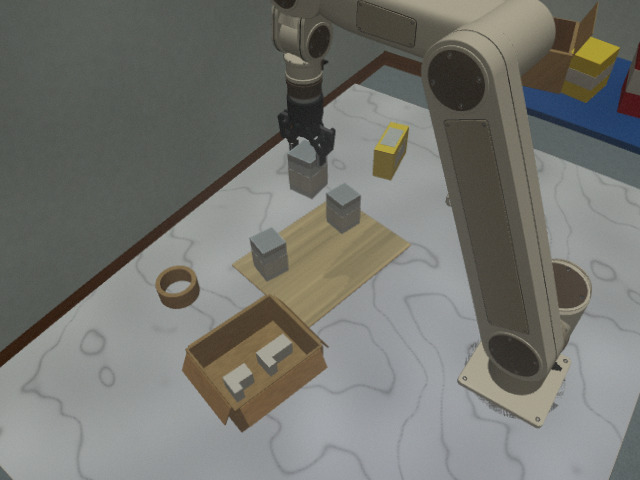

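View pics/ft.png

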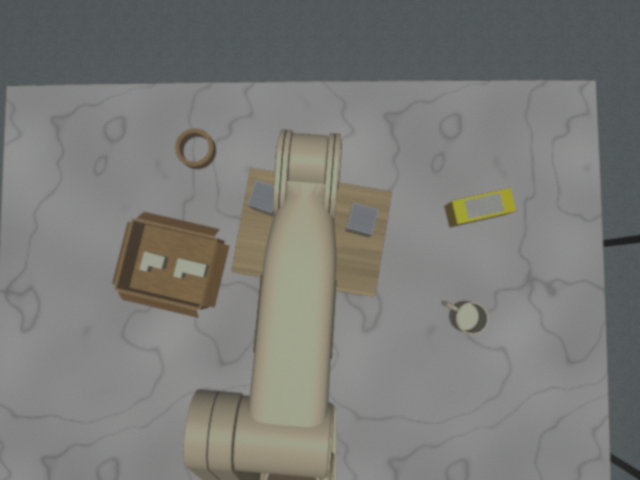

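The side view shows the middle tin held high at (308,168), the other two standing at (268,253) and (343,208), and both offcuts in the carton at (238,380) and (274,352). In the top view the snack box, mug and tape roll haven't moved.

```bash
python3 -c "from rig import *;print(sign_off())"
```

```text
the job is handed in; nothing more can be done
None
```

The job is done and handed in at about 32 s of the 72 s allowed. The middle tin is the heaviest, and the arm is still holding it about 20 cm above the board.

- **Offcuts:** both went into the carton first, and both show inside it in the last pictures.
- **Hefting:** I lifted the tins about 5 cm each, left to right, and set each back upright. The wrist force was about 2.4 N for the left tin, 5.5 N for the middle and 2.5 N for the right. The readings scatter by about 0.5 to 1 N, well under the 3 N gap.
- **Last checks:** the grip is steady (opening 0.735), the wrist reads 5.6 N and the arm is still. The left and right tins stand on the board, and the snack box, mug and tape roll look unmoved.
- **What disagreed:** the top and wrist cameras differed by about 4 mm in y. I took a value between them for the offcuts and the left tin, and the wrist view for the other two tins.
- **What went wrong:** the first move call was refused for missing keys, and the arm did not move. Joint 6 reached its limit on the first approach, stopping the tool about 4 mm short, so I changed the yaw. Each time the gripper closed, the wrist read about 6 N upward, well under the limits.

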